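# Click the red paint bottle into its holder

## Robot

A 6-joint arm with a two-finger parallel gripper is mounted at the origin on the work surface. World frame = base frame: x ahead of the robot, y to its left, z up, the work surface at z = 0. Lengths are in m, angles in rad, forces in N, time in s.
With the tool pointing down it reaches from about 0.35 to 0.925 m from the base axis. Payload 6.4 kg.
Tool frame: the origin (TCP) lies between the finger pads; the fingertips stand 11 mm ahead of it and the grasp point (between the pads) lies 8 mm behind it (manip.tip_extent is the distance from the TCP to the fingertips, in m); z points along the fingers, y is the line along which they close (so a half turn about z gives the same grasp; the last joint's range is limited). The gripper opens to 94 mm and grips with 3 to 60 N. Pads are 16 mm wide; open, the fingers measure 119 mm over their backs; the gripper's body (75 mm by 177 mm) begins 78 mm behind the grasp point.
Start: joints at [1.004, 0.245, 1.558, -0, 1.339, -0.174], TCP at [0.249, 0.601, 0.192] pointing down, gripper open.
Joint ranges: [-3.13, 3.13], [-1.02, 2.26], [0.13, 2.54], [-0.95, 4.09], [0.21, 2.88], [-2.74, 2.74]. Speed limits (rad/s): [2.57, 2.57, 3.14, 3.14, 3.14, 3.14].

## Interface

Orientations are given as a unit quaternion [x, y, z, w].
In Python, from rig import manip, imaging, models gives the robot as it stands.
- The arm moves only by the shell command python3 -m handwheel 'ROWS' [OPENING] [FORCE]. ROWS is JSON, a list of rows, each a list of 4 numbers: the shift along the world's x, y, z normalised to -1 to 1, where 1 is 0.02 m, then the turn about the world's z normalised to -1 to 1, where 1 is 6 degrees. A call has 1 to 12 rows; each row shifts and turns the commanded pose from where the row before left it; what a row does not reach is not made up. A row lasts 1/10 s, in which the tool goes at most 50 mm and 8.59 degrees, less where a joint would pass 70% of its speed; a pose out of reach is approached as far as the arm can. A call with a number of a shift or a turn outside -1 to 1 is refused whole. A call with a gripper value outside its range is refused whole. OPENING is the gripper command: -1 is fully open, 1 is shut, values between are in proportion, set as the call begins (- or left out, the last holds). The fingers move at their own pace and stop on an object; FORCE is the grip in N (left out, the last holds). Time passes only in rows, so rows that do not move let the fingers close. It gives the time, the measured TCP pose, the force, the opening and the grip force at its end, in the units of the state.
- manip.sense(): the state, without advancing time (a new reading comes with each control period).
- imaging.camera(name): name is "scene" or "top" or "wrist"; returns the picture (480x640x3 uint8, red, green, blue); there is no depth.
- imaging.camera_model(name): a dict with "fx", "fy", "cx", "cy" (pixels), "R" (3x3) and "t" (3): a world point X has camera coordinates R X + t. Camera axes: x right, y down, z forward; pixel columns grow to the right and rows downward; lengths in m; the calibration is good to about 2 mm. A picture is of the moment at which its call begins: read the wrist's pose just before it. camera_model takes no time and is no camera call; for the wrist camera it gives the pose at the moment of the call.
- manip.finish_job(): hands the job in; it is judged then, once.
Trained networks look in the newest picture that a camera, given by its name, has taken for a name from the list of things; names that differ only in an ending like _2 or _b are one class to them, and where a whole thing is asked for, a point or a joint stands for the part that bears it (a point fixed in the world has none). Each returns a list of dicts, best first, with "confidence" (0 to 1); they miss things now and then, are a little off and sometimes report something else, mostly with a low value. They report only what shows in the picture. A call takes as long as a camera call. They do not tell look-alikes from the thing itself.
- models.regions_of(camera, thing): "region" (480x640 bool, what is visible of it) and "uv" ([column, row] in pixels, amid what is visible of it).
The state is a dict: "clock": time; "joints": joint angles; "joint_velocities": joint speeds; "joint_torque": joint torques, N m; "eef_pos": TCP position; "orientation": TCP orientation; "contact_force": force on the tool from outside, world axes, zero at the start; "wrist_torque": the same for the moment, N m; "gripper_width": finger opening in m; "grip_force": force on a finger pad.
Only numpy, scipy, OpenCV 4.12 (cv2) and the standard library are available. Lean on these libraries where they do the work, as an engineer would, in place of code of your own. Each camera call takes 0.05 s, during which the arm holds its last target. There are 200 camera calls.

## Task

Lift the red paint bottle, lower it upright into the black bottle holder without dropping it in, and push it straight down past the sprung balls until it clicks fully home. Then let go, and leave the blue and the yellow bottles standing where they are.

Things in the scene. Friction and masses are not known exactly. Their poses are not given: they have to be found in the camera images.
- red_mid (a point): Red paint bottle, loose, upright, round, 44 mm in diameter, 100 mm tall, 0.1 to 0.16 kg. Point: on its axis, 50 mm above its underside; z runs up the bottle. Straight side from 27 to 82 mm up: grip it there, best 10 to 20 mm above this point to clear the holder's rim. Flat cap 32 mm in diameter. Its white foot tapers to 35 mm at the underside, with a groove above for the holder's balls.
- seat (a point): Fixed black slick cup on a round wooden base. Point: centre of its well's floor, 6 mm above table; z up. Well 49 mm in diameter, funnelled to 67 at its rim, 32 mm above this point. 4 sprung balls jut in 13 mm above it. A bottle let go there rests on them, underside about 10 mm above the floor; 6 to 10 N down, by its side or cap, snaps it home onto the floor.
- blue_mid (a point): Blue paint bottle, loose, a bystander: same shape and size as the red one, this point on its axis 50 mm above its underside.
- yellow_mid (a point): Yellow paint bottle, loose, a bystander: same shape and size as the red one, this point on its axis 50 mm above its underside.
Mind the look-alikes: they are no part of the job. Of the things that look like the part that bears red_mid, the smaller one is meant. Of the things that look like the part that bears seat, take the one that is farthest to the robot's left at the start.

How it is judged:
At the end, for the whole second after the job is handed in: The red bottle stands upright (within 0.15 rad) in the holder, its axis within 10 mm of the seat's centre, and pushed past the balls: its underside within 4 mm of the well's floor. The blue and yellow bottles stand upright (within 0.15 rad) (z of red_mid in the frame of seat between 0.045 and 0.054 m and horizontal distance between red_mid and seat below 0.01 m and angle between each of red_mid, blue_mid, yellow_mid's own z axis and vertical below 0.15 rad); the robot touches nothing.
It fails at once if the blue bottle is moved more than 25 mm (distance of blue_mid from where it was at the start of the episode above 0.025 m).
It fails at once if the yellow bottle is moved more than 25 mm (distance of yellow_mid from where it was at the start of the episode above 0.025 m).
It fails at once if the red bottle is dropped or slammed into the holder (faster than 0.7 m/s over the holder, while above the balls) (linear speed of red above 0.7 m/s and horizontal distance between red_mid and seat below 0.02 m and z of red_mid in the frame of seat between 0.059 and 0.1 m).
It also fails if it takes over 42 s, if anything falls off the work surface, if the arm or the gripper's body presses on something with over 40 N, if the wrist force passes 120 N, or if a joint passes its speed limit or range.

## Working session

There is one attempt and no reset: what is moved stays moved. The work goes in short steps, Python scripts to look and compute and a shell command to move; the robot and the scene stay as the last step left them, time stands still between calls to the robot, and variables do not carry over. Pictures are saved under pics/ and viewed, at most 10 in all, crops included, and the job is handed in when it is done.

```bash
mkdir -p pics; python3 - <<'E'
from rig import manip, imaging, models
import cv2, numpy as np
for c in ["scene","top"]:
    im=imaging.camera(c); cv2.imwrite(f"pics/{c}0.png",im[:,:,::-1])
    m=imaging.camera_model(c); print(c,m)
    for n in ["red_mid","seat","blue_mid","yellow_mid"]:
        for r in models.regions_of(c,n):
            ys,xs=np.where(r["region"]); print(n,round(r["confidence"],2),np.round(r["uv"]),xs.min(),xs.max(),ys.min(),ys.max())
print(manip.sense())
E
```

```text
scene {'fx': 469.2295446730047, 'fy': 469.2295446730047, 'cx': 316.62421621215435, 'cy': 235.87891497240747, 'R': array([[ 0.85002108,  0.5264131 , -0.01879936],
       [ 0.28927619, -0.49633727, -0.8185161 ],
       [-0.44020842,  0.69031772, -0.57417592]]), 't': array([-0.44831663, -0.0798698 ,  1.20297437])}
red_mid 0.7 [364. 180.] 354 371 161 202
red_mid 0.63 [327. 168.] 313 336 144 200
seat 0.69 [359. 244.] 337 378 224 259
seat 0.61 [360. 290.] 336 382 270 313
blue_mid 0.87 [218. 358.] 201 235 329 389
yellow_mid 0.76 [286. 276.] 274 300 253 306
yellow_mid 0.3 [362. 182.] 353 371 161 202
top {'fx': 492.0013252375687, 'fy': 492.0013252375687, 'cx': 317.87807852587633, 'cy': 244.25348603650477, 'R': array([[-0.02439159, -0.99931135, -0.02796191],
       [-0.99347198,  0.02734796, -0.11074979],
       [ 0.11143822,  0.02507801, -0.99345489]]), 't': array([0.02092773, 0.50534744, 0.95934293])}
red_mid 0.78 [181. 308.] 159 204 293 324
red_mid 0.68 [168. 262.] 152 186 250 274
seat 0.83 [267. 221.] 245 288 198 241
seat 0.69 [330. 181.] 311 354 160 202
blue_mid 0.95 [478. 223.] 463 496 206 233
yellow_mid 0.95 [376. 229.] 362 386 217 244
{'clock': 0.5, 'joints': array([ 1.00387578e+00,  2.45094648e-01,  1.55785053e+00, -1.29896960e-05,
        1.33868125e+00, -1.74095009e-01]), 'joint_velocities': array([ 7.67820898e-05, -1.55286168e-03, -1.18547400e-03,  1.00655079e-03,
       -1.92923515e-03, -1.40667529e-03]), 'joint_torque': array([-1.19154942e-03, -4.15436769e+01, -3.14552701e+01,  6.84085325e-02,
        2.94932525e-02, -1.92896101e-05]), 'eef_pos': array([0.24881048, 0.60048489, 0.19153148]), 'orientation': array([ 1.95150868e-01,  9.80773235e-01, -1.80303167e-05, -2.23068213e-07]), 'contact_force': array([-0.45140456,  0.45003057, -0.54371295]), 'wrist_torque': array([-0.04337416, -0.000959  , -0.0242385 ]), 'grip_force': 0.0, 'gripper_width': 0.0938565455024555}
```

```bash
cat > h.py <<'E'
import numpy as np
from rig import imaging
from scipy.optimize import least_squares
def proj(c,X,m=None):
    m=m or imaging.camera_model(c); p=m["R"]@np.asarray(X)+m["t"]
    return np.array([m["fx"]*p[0]/p[2]+m["cx"],m["fy"]*p[1]/p[2]+m["cy"]])
def onplane(c,uv,z,m=None):
    m=m or imaging.camera_model(c); d=m["R"].T@np.array([(uv[0]-m["cx"])/m["fx"],(uv[1]-m["cy"])/m["fy"],1]); o=-m["R"].T@m["t"]
    return o+d*(z-o[2])/d[2]
E
python3 - <<'E'
import cv2
from h import *
s=cv2.imread("pics/scene0.png");t=cv2.imread("pics/top0.png")
a=cv2.resize(s[130:330,260:420],None,fx=2.5,fy=2.5,interpolation=2); b=cv2.resize(t[140:340,140:300],None,fx=2.5,fy=2.5,interpolation=2)
cv2.imwrite("pics/crop1.png",cv2.hconcat([a,b]))
for n,u1,u2 in [("redA",(364,180),(168,262)),("redB",(327,168),(181,308)),("redA'",(364,180),(181,308)),("redB'",(327,168),(168,262)),("seat1",(359,244),(267,221)),("seat2",(360,290),(330,181)),("seatx",(360,290),(267,221)),("blue",(218,358),(478,223)),("yel",(286,276),(376,229))]:
    f=lambda X:np.r_[proj("scene",X)-u1,proj("top",X)-u2]
    r=least_squares(f,[.5,.2,.05]); print(n,r.x.round(4),r.fun.round(1))
E
```

```text
redA [0.4771 0.3024 0.0569] [-1.1  0.3 -0.5 -0.7]
redB [0.388  0.269  0.0822] [-1.8  0.4 -0.8 -1.1]
redA' [0.4143 0.3067 0.0243] [-22.4   5.  -10.6 -14.3]
redB' [0.4481 0.2667 0.1112] [19.2 -4.5  8.8 12.2]
seat1 [0.5619 0.1141 0.009 ] [-1.7  0.4 -1.  -1.3]
seat2 [ 0.6382 -0.0201  0.0133] [ 0. -0.  0.  0.]
seatx [ 0.5753  0.1254 -0.1246] [ 2.8 -0.6  1.7  2.3]
blue [ 0.5377 -0.3068  0.0472] [-0.5  0.  -0.4 -0.4]
yel [ 0.5284 -0.1062  0.0637] [-0.1  0.  -0.  -0. ]
```

View pics/crop1.png

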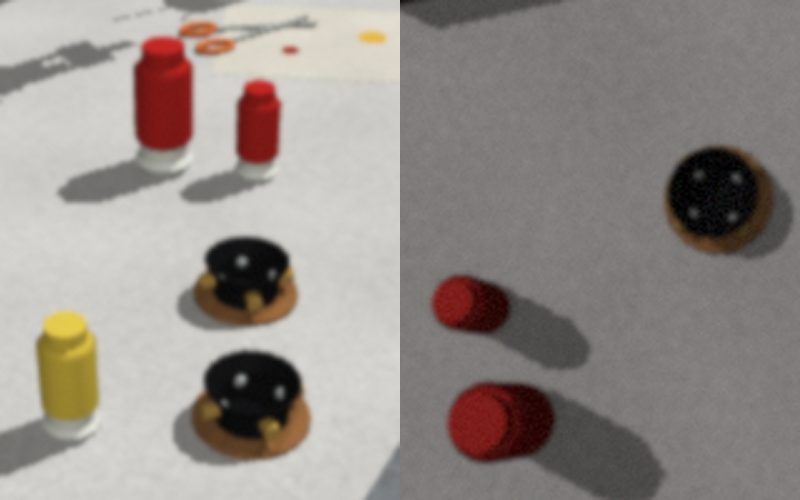

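View pics/top0.png

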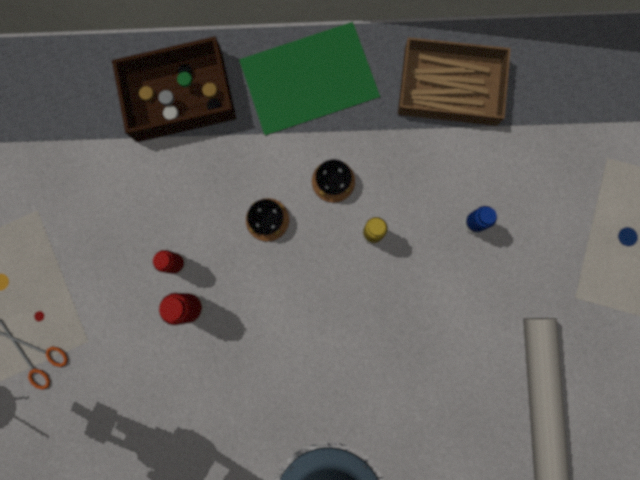

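The top view shows two red bottles: the small one at top (168,262) / scene (364,180), and a larger one at top (181,308) / scene (327,168). The smaller is meant. The crop shows this clearly. There are two holders, at top (267,221) / scene (359,244) and at top (330,181) / scene (360,290). The first has the larger y (0.114 against -0.020), so it is the leftmost and is the one I want. Moving above the small red bottle and turning so the fingers straddle it clear of the big one.

```bash
python3 -m handwheel '[[0.76,-1,0,0.8],[0.76,-1,0,0.8],[0.76,-1,0,0.8],[0.76,-1,0,0.8],[0.76,-1,0,0.8],[0.76,-1,0,0.8],[0.76,-1,0,0.8],[0.76,-1,0,0.8],[0.76,-1,0,0.6]]' -1 20
python3 -m handwheel '[[0.76,-1,0,0],[0.76,-1,0,0],[0.76,-1,0,0],[0.76,-1,0,0],[0.76,-1,0,0],[0.76,-1,0,0],[0,0,0,0],[0,0,0,0],[0,0,0,0]]'
python3 - <<'E'
from rig import models
from h import *
import cv2
print(onplane("top",(161.4,260.8),.1))
m=imaging.camera_model("wrist"); im=imaging.camera("wrist"); cv2.imwrite("pics/w1.png",im[:,:,::-1])
print(m)
for n in ["red_mid","seat"]:
    for r in models.regions_of("wrist",n):
        ys,xs=np.where(r["region"]); print(n,round(r["confidence"],2),np.round(r["uv"]),xs.min(),xs.max(),ys.min(),ys.max(),onplane("wrist",r["uv"],.1,m))
E
```

```text
clock: 1.4
eef_pos: [0.3862, 0.4197, 0.1917]
orientation: [-0.171, 0.985, 0.0, 0.0]
contact_force: [0.2, 0.1, 0.0]
gripper_width: 0.0937
grip_force: 0.0
clock: 2.3
eef_pos: [0.4762, 0.3012, 0.1916]
orientation: [-0.17, 0.985, 0.0, -0.0]
contact_force: [-0.7, -0.8, 0.5]
gripper_width: 0.0938
grip_force: 0.0
[0.47460718 0.29948824 0.1       ]
{'fx': 370.7307624008129, 'fy': 370.7307624008129, 'cx': 317.4583444746592, 'cy': 241.41962755889583, 'R': array([[-0.33442396,  0.94242188, -0.00127509],
       [ 0.91758208,  0.32591741,  0.22764218],
       [ 0.21495054,  0.074959  , -0.97374402]]), 't': array([-0.12451802, -0.55945124,  0.26489623])}
red_mid 0.66 [320. 232.] 293 344 200 261 [0.46982857 0.30101646 0.1       ]
red_mid 0.56 [320. 111.] 277 363 66 155 [0.38515636 0.27090452 0.1       ]
seat 0.89 [116. 238.] 65 165 195 282 [0.5282231  0.15078806 0.1       ]
seat 0.63 [ 10. 268.] 0 23 230 298 [0.58086516 0.07567269 0.1       ]
```

View pics/w1.png

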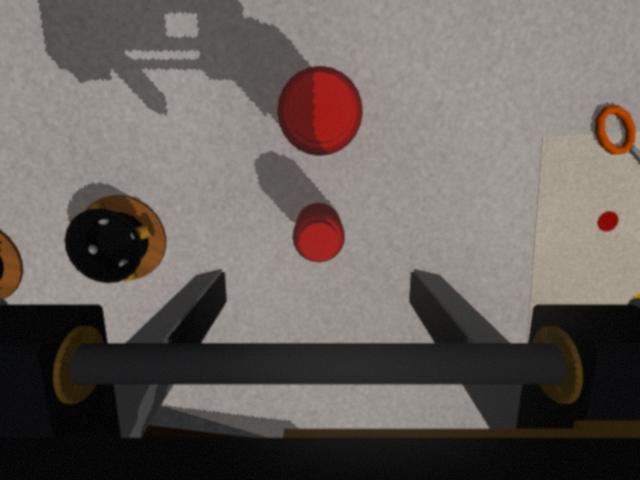

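Wrist view: the small red cap is at (319,241), centred between the open fingers. The big red bottle is at (320,110), well clear. The target holder's rim is around (107,245).

```bash
python3 - <<'E'
from h import *
import cv2
m=imaging.camera_model("wrist")
print("cap",onplane("wrist",(319,241),.1,m))
w=cv2.imread("pics/w1.png");t=cv2.imread("pics/top0.png")
for c,im,(x0,x1,y0,y1) in [("wrist",w,(55,175,190,290)),("top",t,(240,292,192,246))]:
    k=(im[y0:y1,x0:x1].max(2)<(32)).astype(np.uint8); k=cv2.morphologyEx(k,cv2.MORPH_CLOSE,np.ones((3,3)))
    ct=max(cv2.findContours(k,0,1)[0],key=cv2.contourArea); h=cv2.convexHull(ct)
    e=cv2.fitEllipse(h) ; print(c,e, cv2.minEnclosingCircle(ct), onplane(c,np.add(e[0],(x0,y0)),.038,m if c=="wrist" else None))
    # red cap/hulls
hsv=cv2.cvtColor(t,cv2.COLOR_BGR2HSV)
for u in [(267,212)]: print(onplane("top",u,.038))
E
```

```text
cap [0.47698566 0.30285549 0.1       ]
wrist ((50.8034782409668, 53.75739669799805), (72.9671630859375, 81.52206420898438), 101.82854461669922) ((51.34135818481445, 50.92776107788086), 40.7746467590332) [0.56197808 0.11516118 0.038     ]
top ((25.036296844482422, 24.98867416381836), (34.08426284790039, 34.692420959472656), 58.51975631713867) ((25.026315689086914, 25.026315689086914), 17.483966827392578) [0.56258217 0.11223636 0.038     ]
[0.5726113  0.10815414 0.038     ]
```

```bash
python3 -m handwheel '[[0,0.05,-1,0],[0,0,-1,0],[0,0,-1,0],[0,0,-1,0],[0,0,-1,0],[0,0,-1,0],[0,0,-0.7,0],[0,0,0,0],[0,0,0,0]]' -1 20
python3 -m handwheel '[[0,0,0,0],[0,0,0,0],[0,0,0,0],[0,0,0,0],[0,0,0,0],[0,0,0,0],[0,0,0,0],[0,0,0,0],[0,0,0,0],[0,0,0,0]]' 1 25
```

```text
clock: 3.35
eef_pos: [0.4769, 0.3018, 0.058]
orientation: [-0.17, 0.986, 0.0, 0.0]
contact_force: [-0.2, -0.4, 0.5]
gripper_width: 0.0939
grip_force: 0.0
clock: 4.35
eef_pos: [0.4768, 0.3015, 0.0576]
orientation: [-0.169, 0.986, 0.0, -0.0]
contact_force: [-0.1, 1.2, 0.9]
gripper_width: 0.0431
grip_force: 25.0
```

```bash
python3 -m handwheel '[[0,0,0.5,0],[0,0,1,0],[0,0,1,0],[0,0,1,0],[0,0,0.5,0],[0,0,0,0]]'
python3 -m handwheel '[[0.4,-0.9,0,0],[0.4,-0.9,0,0],[0.45,-1,0,0],[0.45,-1,0,0],[0.45,-1,0,0],[0.45,-1,0,0],[0.45,-1,0,0],[0.45,-1,0,0],[0.4,-0.8,0,0],[0.35,-0.8,0,0],[0,0,0,0],[0,0,0,0]]'
python3 - <<'E'
from rig import models,manip
from h import *
import cv2
s=manip.sense();print(s["eef_pos"],s["gripper_width"])
ims=[]
for c in ["scene","top","wrist"]:
    m=imaging.camera_model(c);im=imaging.camera(c)[:,:,::-1];cv2.imwrite(f"pics/{c}2.png",im)
    for n in ["red_mid","seat"]:
        for r in models.regions_of(c,n):
            ys,xs=np.where(r["region"]); print(c,n,round(r["confidence"],2),np.round(r["uv"]),xs.min(),xs.max(),ys.min(),ys.max())
a=cv2.imread("pics/scene2.png")[140:290,290:430];b=cv2.imread("pics/wrist2.png")
cv2.imwrite("pics/crop2.png",cv2.hconcat([cv2.resize(a,(420,450),interpolation=2),cv2.resize(b[100:400,190:443],(380,450))]))
E
```

```text
clock: 4.95
eef_pos: [0.4779, 0.3019, 0.1395]
orientation: [-0.169, 0.986, 0.0, 0.002]
contact_force: [0.3, 0.1, -0.6]
gripper_width: 0.0432
grip_force: 25.0
clock: 6.15
eef_pos: [0.5616, 0.1136, 0.1372]
orientation: [-0.169, 0.986, 0.0, -0.0]
contact_force: [0.6, 0.1, -1.3]
gripper_width: 0.0432
grip_force: 25.0
[0.56158879 0.11356096 0.13722359] 0.043165299998169614
scene red_mid 0.86 [326. 168.] 313 336 144 200
scene red_mid 0.56 [358. 202.] 348 370 174 220
scene seat 0.94 [356. 245.] 337 378 224 259
scene seat 0.84 [361. 292.] 337 383 271 313
top red_mid 0.58 [279. 224.] 269 288 203 240
top seat 0.95 [280. 225.] 268 288 203 241
top seat 0.71 [331. 182.] 311 354 159 202
wrist red_mid 0.85 [596.  89.] 535 639 29 133
wrist red_mid 0.69 [320. 282.] 273 362 224 342
wrist seat 0.82 [312. 215.] 265 366 182 266
wrist seat 0.65 [142. 266.] 80 195 211 308
```

View pics/crop2.png

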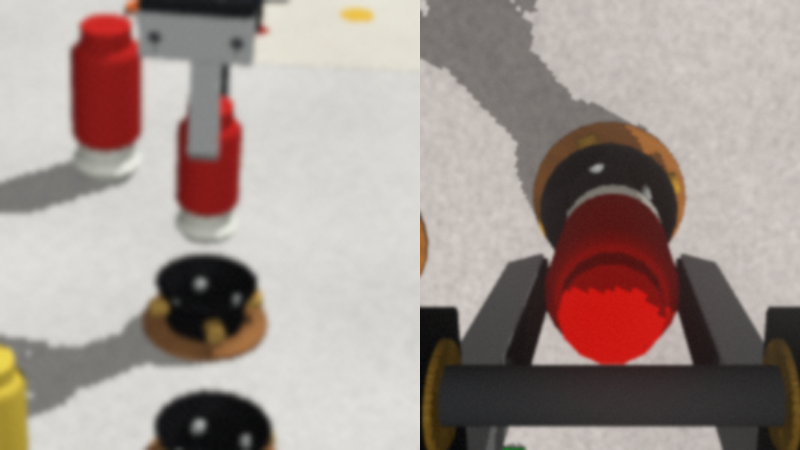

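The scene view shows the bottle hanging upright, at about (360,205), directly over the rim at (359,230). In the wrist view it lines up laterally with the holder. Lowering to just above the balls.

```bash
python3 -m handwheel '[[0,0,-0.5,0],[0,0,-0.5,0],[0,0,-0.5,0],[0,0,-0.5,0],[0,0,-0.4,0],[0,0,-0.3,0],[0,0,-0.2,0],[0,0,0,0],[0,0,0,0]]' 1 25
```

```text
clock: 7.5
eef_pos: [0.5621, 0.1135, 0.0798]
orientation: [-0.169, 0.986, -0.0, 0.0]
contact_force: [-0.3, 0.5, -0.7]
gripper_width: 0.0432
grip_force: 25.0
```

```bash
python3 -m handwheel '[[0,0,-0.1,0],[0,0,-0.1,0],[0,0,-0.1,0],[0,0,0,0],[0,0,0,0]]' 1 35
```

```text
clock: 8.0
eef_pos: [0.5629, 0.1129, 0.0743]
orientation: [-0.169, 0.986, -0.001, 0.001]
contact_force: [1.4, -2.7, 2.5]
gripper_width: 0.0429
grip_force: 35.0
```

```bash
python3 -m handwheel '[[0.05,-0.1,0,0],[0,0,0,0],[0,0,-0.1,0],[0,0,-0.1,0],[0,0,-0.1,0],[0,0,0,0],[0,0,0,0]]' 1 45
```

```text
clock: 8.7
eef_pos: [0.5616, 0.1115, 0.066]
orientation: [-0.169, 0.986, 0.0, -0.001]
contact_force: [1.4, -0.1, -7.1]
gripper_width: 0.0427
grip_force: 45.0
```

```bash
python3 -m handwheel '[[0,0,-0.1,0],[0,0,-0.1,0],[0,0,-0.1,0],[0,0,0,0],[0,0,0,0]]' 1 45
```

```text
clock: 9.2
eef_pos: [0.564, 0.1122, 0.0635]
orientation: [-0.169, 0.986, 0.0, 0.001]
contact_force: [0.6, 1.0, 7.0]
gripper_width: 0.0427
grip_force: 45.0
```

The TCP stopped at 0.0635 with +7 N of floor reaction, so the bottle is on the floor of the well. Releasing and retreating straight up.

```bash
python3 -m handwheel '[[0,0,0.1,0],[0,0,0,0],[0,0,0,0],[0,0,0,0],[0,0,0,0],[0,0,0,0],[0,0,0,0],[0,0,0,0]]' -1
python3 -m handwheel '[[0,0,0.5,0],[0,0,1,0],[0,0,1,0],[0,0,1,0],[0,0,1,0],[0,0,1,0],[0,0,1,0],[0,0,0.5,0],[0,0,0,0],[0,0,0,0]]'
python3 - <<'E'
from rig import models
from h import *
import cv2
for c in ["scene","wrist"]:
    m=imaging.camera_model(c);im=imaging.camera(c)[:,:,::-1];cv2.imwrite(f"pics/{c}3.png",im)
    for n in ["red_mid","seat","blue_mid","yellow_mid"]:
        for r in models.regions_of(c,n):
            ys,xs=np.where(r["region"]); print(c,n,round(r["confidence"],2),np.round(r["uv"]),xs.min(),xs.max(),ys.min(),ys.max())
    for z in (.106,.038,.006): print(z,proj(c,(.562,.113,z),m).round(1))
a=cv2.imread("pics/scene3.png")[140:290,290:430];b=cv2.imread("pics/wrist3.png")
cv2.imwrite("pics/crop3.png",cv2.hconcat([cv2.resize(a,(420,450),interpolation=2),cv2.resize(b[100:400,190:443],(380,450))]))
E
```

```text
clock: 10.0
eef_pos: [0.5628, 0.1115, 0.0635]
orientation: [-0.169, 0.986, 0.0, -0.0]
contact_force: [-0.3, 0.3, -0.2]
gripper_width: 0.0937
grip_force: 0.0
clock: 11.0
eef_pos: [0.5625, 0.1115, 0.203]
orientation: [-0.169, 0.986, 0.0, -0.0]
contact_force: [-0.3, -0.3, -1.0]
gripper_width: 0.0941
grip_force: 0.0
scene red_mid 0.92 [326. 170.] 313 336 144 200
scene red_mid 0.61 [358. 223.] 349 369 203 242
scene seat 0.96 [358. 292.] 336 383 269 313
scene seat 0.69 [356. 247.] 338 378 227 260
scene seat 0.55 [287. 279.] 274 299 254 306
scene blue_mid 0.69 [217. 358.] 201 235 329 389
scene yellow_mid 0.6 [286. 276.] 273 300 254 306
0.106 [358.5 206.9]
0.038 [357.5 233.8]
0.006 [357.1 245.8]
wrist red_mid 0.98 [579.  96.] 499 639 42 137
wrist red_mid 0.93 [319. 228.] 292 345 202 262
wrist seat 0.91 [172. 246.] 124 216 203 287
wrist seat 0.58 [313. 202.] 275 361 177 260
wrist yellow_mid 0.89 [ 95. 110.] 42 146 78 139
0.106 [319.2 238.6]
0.038 [319.  223.4]
0.006 [318.9 218.1]
```

View pics/crop3.png

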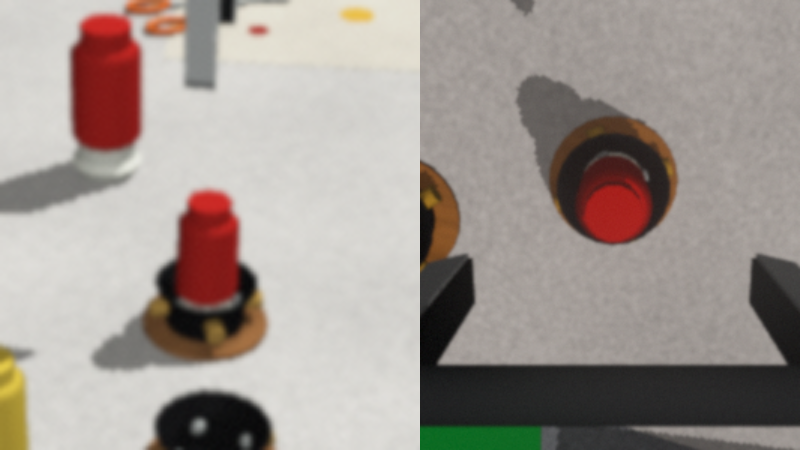

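The scene crop shows the red bottle upright in the left holder, cap centre about (359.7,207.7) against (358.5,206.9) predicted when fully home. Blue and yellow are at their original pixels, and the gripper is clear.

```bash
python3 -c "
from rig import manip; print(manip.finish_job())"
```

```text
the job is handed in; nothing more can be done
None
```

I handed the job in at about 11 s of the 42 s allowed: by the camera and force readings, the small red bottle is upright and fully home in the left holder, the gripper is clear, and blue and yellow have not moved; the judge's verdict was not shown.

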